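Seat the fare card and hold the spring clip open over it

TASK

At the ticket counter, first press the insert that carries the tall upright card down into its wooden stand until its top is flush with the stand. Then take the steel spring clip by its two handles, squeeze it wide open against its spring, and bring it down over the middle of that card's top edge so that the open jaws straddle the edge, one on each side, well past it and touching nothing of the card, ready for a ticket to be slipped in. The job ends while you are holding the clip gaping there: do not let it close and do not let go; leave the other things on the counter where they are.

Things in the scene. Friction and masses are not known exactly. Their poses are not given: they have to be found in the camera images.
- tall_stand: Fixed light wooden block, 90 (x) x 100 (y) x 44 mm high, on the counter, with a recess for the grey insert. Origin: centre of its underside; z up. Turned about the vertical by up to 0.35 rad. A second stand alike (short_stand) with a low card only 20 mm high, its insert already flush, stands on the other side: not used.
- insert (a joint): How far (m) the grey plastic insert of the tall stand is pressed in, straight down: 0 = top stands 16 mm above the stand, 0.016 = flush, at its stop. It starts between 0 and 0.006. Stays where it is left; takes about 5 N to push down. Block 56 (x) x 70 (y) mm in the stand's axes, centred in the stand.
- ledge (a point): Place to press: centre of the free top face of the insert, on the stand's -x side of the card; free area 36 (x) x 70 (y) mm. Axes as the stand's. It moves with the insert; 44 mm above the counter when flush.
- card_edge (a point): Middle of the top edge of the tall card: a rigid white card 4 mm thick (x), 70 mm wide (y), rising 56 mm above the insert's top (a 6 mm high rail on each side at its foot), 25 mm further to the stand's +x than ledge. x is the card's normal, y runs along its edge, z up. Moves with the insert; 100 mm above the counter when flush.
- clip: Big steel spring clip, about 95 g, 76 mm tall, 44 mm wide (y), standing free on its closed jaws, handles up, turned by up to 0.5 rad. Two halves hinged on a pin along y: this body is the +x half. Origin on the pin, 36 mm above the counter at the start; z up. Each half turns by half the opening angle, so this body's x and z axes tilt by up to 0.3 rad as the clip is squeezed.
- grip_a (a point): Outer face of the +x handle, mid width, 10 mm below its top: a flat steel plate 40 mm wide (y), 4 mm thick. Shut, the plates lean 0.3 rad outwards: 41 mm over their tops, 40 mm above the pin. Fully open they stand parallel, 16 mm over both faces, tops 44 mm above the pin; faces reach 10 to 44 mm above it. Squeeze along x, near the top: about 6 N starts it, 12 N opens it fully.
- grip_b (a point): The same on the -x handle (on the hinged half).
- clip_half (a joint): Opening angle (rad) between the clip's halves: 0 = shut, 0.6 = fully open at its stop. Wide open means more than 0.35.
- tip_a (a point): Inner edge of the +x jaw's lip, mid width, 34 mm below the pin, 1 mm from the middle plane when shut, about 11 mm from it when fully open. Lips are 4 mm high, stick 13 mm outwards and are 44 mm wide.
- tip_b (a point): The same on the -x jaw (on the hinged half).
- ticket_pack: Bystander: pack of tickets 60 x 32 x 22 mm, origin under its centre.
- stamp: Bystander: round dark wooden hand stamp, 38 mm across, 71 mm tall, origin under its centre.
- coin_dish: Bystander: steel coin dish, 90 mm across, 22 mm high, origin under its centre.
There are look-alikes about, which are no part of the job. Leave any pink or turquoise look-alike of the tall_stand alone.

How it is judged:
On the way, in this order (a step that is already met when the one before it is completed fails the run):
1. the insert with the tall card is pressed flush (value of joint insert above 0.014 m), for 0.2 s.
2. the clip is lifted clear of the counter in the fingers (height (world z) of clip above 0.066 m and contact force between the fingers and clip above 2 N), for 0.2 s.
At the end, for the whole second after the job is handed in: Insert within 2 mm of flush; clip held still in the fingers, open over 0.35 rad; lips on either side of the tall card, each 3.5 mm or more from its mid plane, 6 to 34 mm below its edge, within 20 mm of its middle, in line to 0.26 rad; clip not touching card, insert or stand (value of joint insert above 0.014 m and value of joint clip_half above 0.35 rad and ((x of tip_a in the frame of card_edge above 0.0035 m and x of tip_b in the frame of card_edge below -0.0035 m) or (x of tip_b in the frame of card_edge above 0.0035 m and x of tip_a in the frame of card_edge below -0.0035 m)) and z of tip_a in the frame of card_edge between -0.034 and -0.006 m and z of tip_b in the frame of card_edge between -0.034 and -0.006 m and y of tip_a in the frame of card_edge between -0.02 and 0.02 m and y of tip_b in the frame of card_edge between -0.02 and 0.02 m and angle between the y axis of clip and the y axis of card_edge, either way round below 0.26 rad and contact force between the fingers and clip above 2 N and contact force between clip and tall_stand below 0.3 N and linear speed of clip below 0.02 m/s); the arm keeps its last pose, push and grip.
It fails at once if a bystander is moved more than 25 mm (distance of any of ticket_pack, stamp, coin_dish from where it was at the start of the episode above 0.025 m).
It also fails if it takes over 48 s, if anything falls off the work surface, if the arm or the gripper's body presses on something with over 40 N, if the wrist force passes 120 N, or if a joint passes its speed limit or range.

ROBOT

A 6-joint arm with a two-finger parallel gripper is mounted at the origin on the work surface. World frame = base frame: x ahead of the robot, y to its left, z up, the work surface at z = 0. Lengths are in m, angles in rad, forces in N, time in s.
With the tool pointing down it reaches from about 0.225 to 0.875 m from the base axis. Payload 3.4 kg.
Tool frame: the origin (TCP) lies where the fingers leave the gripper's body, on its centre line; the fingertips stand 73 mm ahead of it and the grasp point (between the pads) lies 54 mm ahead of it (manip.grip_point_offset is the distance from the TCP to the grasp point, in m); z points along the fingers, y is the line along which they close (so a half turn about z gives the same grasp; the last joint's range is limited). The gripper opens to 85 mm and grips with 20 to 120 N. Pads are 22 mm wide; open, the fingers measure 114 mm over their backs; the gripper's body (76 mm by 85 mm) begins 54 mm behind the grasp point. The pads swing forward as they close: fully open they stand 13 mm farther back than shut.
Start: joints at [1.108, 0.276, 1.505, -0, 1.361, -0.121], TCP at [0.193, 0.542, 0.304] pointing down, gripper open.
Joint ranges: [-2.89, 2.89], [-0.75, 2.08], [0.22, 2.7], [-1.18, 4.32], [0.11, 2.71], [-2.7, 2.7]. Speed limits (rad/s): [2.57, 2.57, 3.14, 3.14, 3.14, 3.14].

INTERFACE

Orientations are given as a unit quaternion [w, x, y, z].
In Python, from rig import sensors, cams, manip, spotter gives the robot as it stands.
- The arm moves only by the tool drive_tool, never from a script. Its argument "targets" is a list of rows, each a list of 4 numbers: the shift along the world's x, y, z in m, then the turn about the world's z in degrees. In form: [[dx, dy, dz, spin], ...]. A call has exactly 5 rows; each row shifts and turns the commanded pose from where the row before left it; what a row does not reach is not made up. A row lasts 1/8 s, in which the tool goes at most 62.5 mm and 10.7 degrees, less where a joint would pass 70% of its speed; a pose out of reach is approached as far as the arm can. A call is refused whole if a number of a shift passes 0.0625 or a number of a turn 10.7, either way. A call with a gripper value outside its range is refused whole. "jaw" is the finger opening in m, from 0 to 0.0854, set as the call begins (left out, the last holds). The fingers move at their own pace and stop on an object; "force" is the grip in N (left out, the last holds). Time passes only in rows, so rows that do not move let the fingers close, or fill a call up. It gives the time, the measured TCP pose, the force and the opening at its end, in the units of the state.
- sensors.get_state(): the state, without advancing time (a new reading comes with each control period).
- cams.get_image(name): name is "scene" or "top"; returns a dict with "color" (480x640x3 uint8, red, green, blue), "intrinsics" (3x3 intrinsics, pixels), "R" (3x3) and "t" (3): a world point X has camera coordinates R X + t. Camera axes: x right, y down, z forward; pixel columns grow to the right and rows downward; lengths in m; the calibration is good to about 2 mm. A picture is of the moment at which its call begins. There is no depth.
- manip.sign_off(): hands the job in, once; it reports no verdict.
Trained networks look in the newest picture that a camera, given by its name, has taken for a name from the list of things; names that differ only in an ending like _2 or _b are one class to them, and where a whole thing is asked for, a point or a joint stands for the part that bears it (a point fixed in the world has none). Each returns a list of dicts, best first, with "score" (0 to 1); they miss things now and then, are a little off and sometimes report something else, mostly with a low value. They report only what shows in the picture. A call takes as long as a camera call. They do not tell look-alikes from the thing itself.
- spotter.find_in(query, camera): "point" ([x, y, z] in m, in world coordinates, good to about 4 mm: the middle of the surface that is visible of it).
- spotter.landmark_of(query, camera): "point" ([x, y, z] in m, in world coordinates, good to about 4 mm: a listed point, or the origin of a listed thing).
The state is a dict: "clock": time; "qpos": joint angles; "qd": joint speeds; "effort": joint torques, N m; "position": TCP position; "ee_rot": TCP orientation; "contact_force": force on the tool from outside, world axes, zero at the start; "moment": the same for the moment, N m; "width": finger opening in m.
Only numpy, scipy, OpenCV 4.12 (cv2) and the standard library are available. Lean on these libraries where they do the work, as an engineer would, in place of code of your own. Each camera call takes 0.05 s, during which the arm holds its last target. There are 200 camera calls.

## Working session

There is one attempt and no reset: what is moved stays moved. The work goes in short steps, Python scripts to look and compute and a tool call to move; the robot and the scene stay as the last step left them, time stands still between calls to the robot, and variables do not carry over. Pictures are saved under pics/ and viewed, on a budget of 10 in all, crops included, one or two more only if the job needs it, and the job is handed in when it is done.

Besides the shell and the picture viewer there is one more tool, called by a JSON object that holds its "op" and its "data", one argument or row to a line. drive_tool: Moves the arm, as the interface text tells. Its arguments: {"type":"object","properties":{"targets":{"type":"array","items":{"type":"array","items":{"type":"number"}}},"jaw":{"type":"number"},"force":{"type":"number"}},"required":["targets"]}

```bash
ls; mkdir -p pics; cat > h.py <<'E'
import numpy as np, cv2
from rig import sensors, cams, manip, spotter
def shot(n):
    im=cams.get_image(n); return im
def proj(im,X):
    c=im["R"]@np.array(X)+im["t"]; p=im["intrinsics"]@c; return p[:2]/p[2]
def save(im,f,crop=None,s=1):
    a=im["color"][:,:,::-1]
    if crop: x0,y0,x1,y1=crop; a=a[y0:y1,x0:x1]
    cv2.imwrite("pics/"+f,cv2.resize(a,None,fx=s,fy=s,interpolation=cv2.INTER_CUBIC))
E
python3 - <<'E'
from h import *
for c in ("scene","top"):
    im=shot(c); save(im,c+"0.png")
    print(c,"cam pos",-im["R"].T@im["t"])
    for q in ["tall_stand","insert","ledge","card_edge","clip","grip_a","grip_b","tip_a","tip_b","ticket_pack","stamp","coin_dish"]:
        for d in spotter.landmark_of(q,c)[:3]:
            print(q,np.round(d["point"],3),round(d["score"],2),np.round(proj(im,d["point"])))
print(sensors.get_state())
E
```

```text
pics
scene cam pos [ 1.13020085 -0.33949441  1.1073565 ]
tall_stand [ 0.619 -0.175 -0.001] 0.97 [290. 294.]
tall_stand [ 0.779 -0.178  0.004] 0.75 [325. 359.]
tall_stand [ 0.529 -0.381  0.003] 0.66 [181. 302.]Traceback (most recent call last):
  File "<stdin>", line 6, in <module>
ValueError: it knows: card_edge, clip, coin_dish, grip, ledge, stamp, tall_stand, ticket_pack, tip
```

```bash
python3 - <<'E'
from h import *
for c in ("scene","top"):
    im=shot(c); save(im,c+"0.png")
    print(c,"cam pos",-im["R"].T@im["t"])
    for q in ["tall_stand","ledge","card_edge","clip","grip","tip","ticket_pack","stamp","coin_dish"]:
        for d in spotter.landmark_of(q,c)[:4]:
            print(q,np.round(d["point"],3),round(d["score"],2),np.round(proj(im,d["point"])))
print(sensors.get_state())
E
```

```text
scene cam pos [ 1.13020085 -0.33949441  1.1073565 ]
tall_stand [ 0.693 -0.325  0.003] 0.89 [238. 357.]
tall_stand [ 0.53  -0.382  0.006] 0.82 [180. 302.]
tall_stand [ 0.461 -0.122 -0.   ] 0.8 [280. 226.]
tall_stand [ 0.617 -0.171 -0.003] 0.79 [291. 293.]
ledge [ 0.45  -0.121  0.056] 0.95 [276. 209.]
ledge [ 0.774 -0.171  0.061] 0.95 [326. 345.]
ledge [ 0.61  -0.167  0.056] 0.89 [290. 276.]
ledge [ 0.521 -0.378  0.058] 0.75 [174. 286.]
card_edge [ 0.545 -0.384  0.118] 0.91 [168. 284.]
card_edge [ 0.794 -0.178  0.115] 0.87 [328. 345.]
card_edge [ 0.632 -0.171  0.113] 0.74 [291. 273.]
card_edge [ 0.477 -0.131  0.113] 0.66 [275. 205.]
clip [0.459 0.046 0.038] 0.9 [346. 186.]
clip [0.697 0.    0.002] 0.52 [382. 286.]
grip [0.446 0.057 0.068] 0.79 [348. 172.]
grip [0.479 0.039 0.061] 0.58 [348. 188.]
tip [ 0.459  0.045 -0.   ] 0.73 [345. 196.]
ticket_pack [0.426 0.273 0.004] 0.71 [422. 147.]
ticket_pack [ 0.607 -0.168  0.055] 0.61 [289. 275.]
ticket_pack [ 0.619 -0.175 -0.   ] 0.27 [290. 294.]
stamp [ 0.421 -0.262  0.002] 0.85 [214. 238.]
coin_dish [0.697 0.003 0.002] 0.6 [383. 286.]
top c
[... 943 characters left out ...]
h [0.7   0.003 0.002] 0.81 [298. 197.]
{'clock': 1.1, 'qpos': array([ 1.10800091e+00,  2.75874452e-01,  1.50489547e+00,  1.22256369e-05,
        1.36070269e+00, -1.21000449e-01]), 'qd': array([ 0.00079545,  0.00147238,  0.00087834, -0.00093571, -0.00117619,
       -0.00061469]), 'effort': array([-5.53434475e-04, -4.16674268e+01, -2.46097916e+01, -4.31038075e-05,
        9.89502973e-05,  5.78794783e-06]), 'position': array([0.19274037, 0.54175934, 0.3039444 ]), 'ee_rot': array([1.15461699e-05, 1.70068082e-01, 9.85432313e-01, 5.92008194e-05]), 'contact_force': array([ 0.18426211, -0.54441231,  0.51435414]), 'moment': array([ 0.0048014 , -0.06224812, -0.0133496 ]), 'width': 0.08537730088035132}
```

View pics/scene0.png

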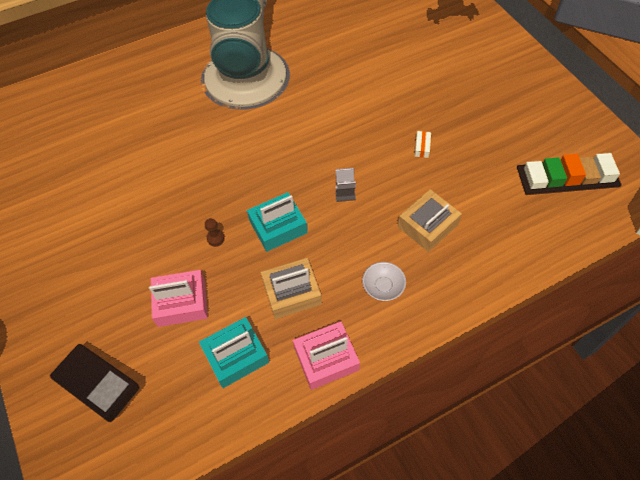

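View pics/top0.png

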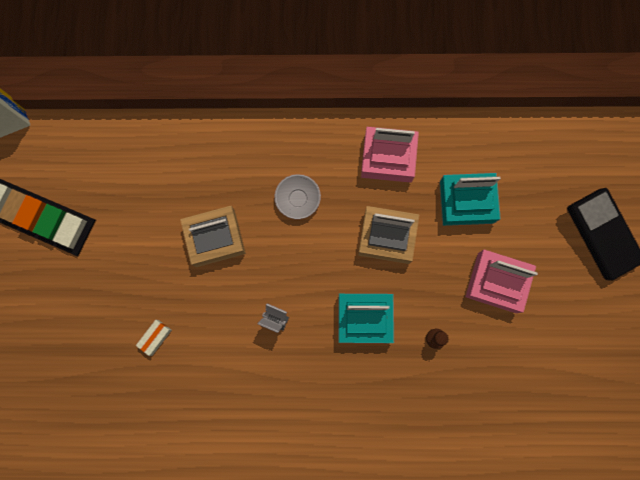

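Candidates, by top-image pixel: wooden at (389,235) and (212,236), pink at (390,150) and (503,280), turquoise at (470,198) and (366,318). The wooden one at (389,235) fits best: it isn't pink or turquoise, its card is tall, and its grey insert stands proud. The one at (212,236) has a low card and a flush insert. I'll confirm with an enlarged crop.

```bash
python3 - <<'E'
from h import *
im=shot("top");sc=shot("scene")
def cr(i,x0,y0,x1,y1):
    return cv2.resize(i["color"][y0:y1,x0:x1,::-1],(400,300),interpolation=cv2.INTER_CUBIC)
a=np.vstack([np.hstack([cr(im,348,190,428,250+0),cr(im,240,290,304,338)]),np.hstack([cr(sc,250,250,330,310),cr(sc,310,160,374,208)])])
cv2.imwrite("pics/c1.png",a)
E
```

```text
(no output)
```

View pics/c1.png

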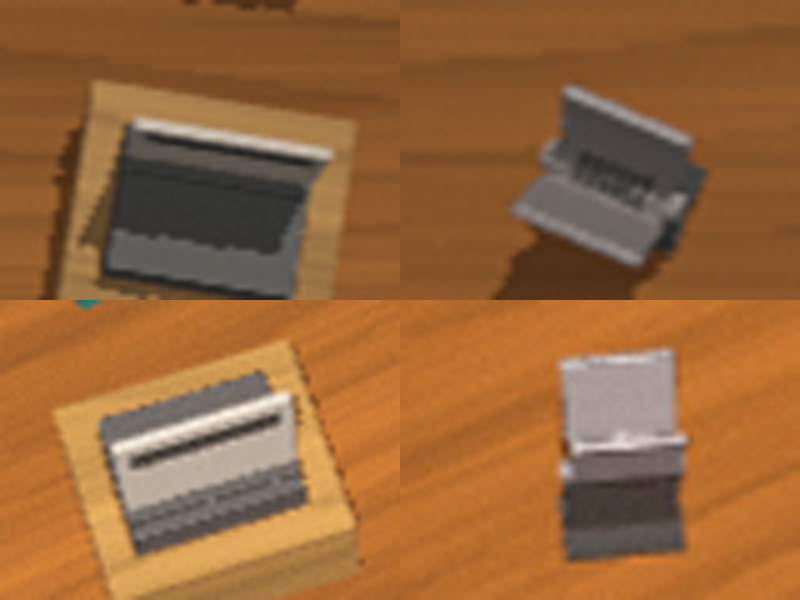

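Confirmed: the wooden stand with the tall white card and the proud grey insert is at top (389,235) / scene (291,285). The clip is at top (273,319) / scene (345,185). Next I'll fit both poses from the corner pixels in the crop.

```bash
cat > fit.py <<'E'
from h import *
from scipy.optimize import least_squares
im=shot("top");sc=shot("scene")
def P(x,y,a,l): 
    c,s=np.cos(a),np.sin(a); return [x+c*l[0]-s*l[1],y+s*l[0]+c*l[1],l[2]]
def T(L):return [(im,348+u/5-.5,190+v/5-.5,l) for u,v,l in L]
def fs(p):
    x,y,a,q=p; r=[]
    t=.116-q
    for c,u,v,l in [(im,374.7,213.8,(.01+.0,.035,t)),(im,413.7,220.2,(.01,-.035,t)),
      (sc,272.7,279,(.01,.035,t)),(sc,307.7,269,(.01,-.035,t)),
      (im,366,205.6,(.045,.05,.044)),(im,419.2,213.9,(.045,-.05,.044)),
      (sc,259.7,271.7,(-.045,.05,.044)),(sc,307.7,257.8,(-.045,-.05,.044)),(sc,320.7,294.7,(.045,-.05,.044))]:
        if l[0]==.01: l=(.011,)+l[1:]   # placeholder: card x offset set below
        if l[2]==t: l=(CX,)+l[1:]
        r+=list(proj(c,P(x,y,a,l))-[u,v])
    return r
# free ledge 36 wide, insert 56 wide (-.028..): ledge centre x=-.010, card +.025 -> .015
CX=.015
s=least_squares(fs,[.618,-.173,-.1,.003],loss="soft_l1")
print("stand",s.x,np.round(s.fun,1))
x,y,a,q=s.x
print("ledge",P(x,y,a,(-.010,0,.060-q)),"card",P(x,y,a,(CX,0,.116-q)))
def fc(p):
    x,y,a=p; r=[]
    for c,u,v,l in [(im,265.6,303.6,(.0205,.02,.075)),(im,286.2,311.9,(.0205,-.02,.075)),
     (im,257.4,322.8,(-.0205,.02,.075)),(im,278.2,331.7,(-.0205,-.02,.075)),
     (sc,335.1,169.1,(-.0195,-.02,.076)),(sc,353,167.5,(-.0195,.02,.076)),
     (sc,336.2,183.5,(.0195,-.02,.076)),(sc,355.6,181.6,(.0195,.02,.076))]:
        if c is sc: pass
        r+=list(proj(c,P(x,y,a,l))-[u,v])
    return r
for a0 in (-.35,.3):
    s=least_squares(fc,[.46,.045,a0],loss="soft_l1"); print("clip",s.x,s.cost,np.round(s.fun,1))
E
python3 fit.py
```

```text
stand [ 0.62003744 -0.16923166 -0.20103792 -0.00847904] [ -0.6  -0.7  -0.3   0.7  35.6 -12.8 -35.4   7.    0.2  -0.4  -1.    1.6
  49.5 -13.5 -45.8  13.1 -48.2  15.2]
ledge [np.float64(0.6102388385857123), np.float64(-0.16723479300219848), np.float64(0.06847903590202553)] card [np.float64(0.6347353347707897), np.float64(-0.17222695432315804), np.float64(0.12447903590202554)]
clip [ 0.45902244  0.04389924 -0.37871525] 3.7624619063629483 [ 0.4  0.   0.3  0.  -0.2  2.1 -0.4  1.6  0.   0.8  0.3  0.5  1.1  0.7
  0.1  0.8]
clip [ 0.45902244  0.04389924 -0.37871526] 3.7624619063628555 [ 0.4  0.   0.3  0.  -0.2  2.1 -0.4  1.6  0.   0.8  0.3  0.5  1.1  0.7
  0.1  0.8]
```

```bash
sed -i 's/(sc,272.7,279,(.01,.035,t)),(sc,307.7,269,(.01,-.035,t))/(sc,272.7,279,(.01,-.035,t)),(sc,307.7,269,(.01,.035,t))/; s/(sc,259.7,271.7,(-.045,.05,.044)),(sc,307.7,257.8,(-.045,-.05,.044)),(sc,320.7,294.7,(.045,-.05,.044))/(sc,259.7,271.7,(-.045,-.05,.044)),(sc,307.7,257.8,(-.045,.05,.044)),(sc,320.7,294.7,(.045,.05,.044))/; /placeholder/d' fit.py; python3 fit.py
```

```text
stand [ 6.20646194e-01 -1.71334894e-01 -1.64757168e-01 -2.67278443e-04] [-0.2  0.5  0.1  0.5 -0.4  0.2  0.  -0.6  0.3  0.1 -0.6  0.2  0.8  0.8
 -0.3  0.5  0.5  1.2]
ledge [np.float64(0.6107816113880541), np.float64(-0.1696947659804973), np.float64(0.060267278443129756)] card [np.float64(0.6354430666891767), np.float64(-0.1737950857766509), np.float64(0.11626727844312977)]
clip [ 0.45902244  0.04389924 -0.37871525] 3.7624619063629483 [ 0.4  0.   0.3  0.  -0.2  2.1 -0.4  1.6  0.   0.8  0.3  0.5  1.1  0.7
  0.1  0.8]
clip [ 0.45902244  0.04389924 -0.37871526] 3.7624619063628555 [ 0.4  0.   0.3  0.  -0.2  2.1 -0.4  1.6  0.   0.8  0.3  0.5  1.1  0.7
  0.1  0.8]
```

Residuals are under about 1 px. I'll move above the ledge with the fingers closed.

{"op": "drive_tool", "data": {
  "targets": [
    [0.0277,-0.0474,0,2],
    [0.0277,-0.0474,0,2],
    [0.0277,-0.0474,0,2],
    [0.0277,-0.0474,0,2],
    [0.0277,-0.0474,0,2.2]
  ],
  "jaw": 0,
  "force": 60
}}

```text
clock: 2.02
position: [0.3319, 0.3033, 0.3042]
ee_rot: [0.0, 0.081, 0.997, 0.0]
contact_force: [1.1, 0.5, 0.3]
width: -0.0
```

{"op": "drive_tool", "data": {
  "targets": [
    [0.0277,-0.0474,0,0],
    [0.0277,-0.0474,0,0],
    [0.0277,-0.0474,0,0],
    [0.0277,-0.0474,0,0],
    [0.0277,-0.0474,0,0]
  ]
}}

```text
clock: 2.65
position: [0.4705, 0.0661, 0.3042]
ee_rot: [0.0, 0.082, 0.997, 0.0]
contact_force: [0.8, 0.7, 0.1]
width: 0.0001
```

{"op": "drive_tool", "data": {
  "targets": [
    [0.0277,-0.0474,0,0],
    [0.0277,-0.0474,-0.03,0],
    [0.0277,-0.0474,-0.03,0],
    [0.0277,-0.0474,-0.03,0],
    [0.0277,-0.0474,0,0]
  ]
}}

```text
clock: 3.28
position: [0.6075, -0.1702, 0.2109]
ee_rot: [-0.003, 0.082, 0.997, 0.001]
contact_force: [1.2, 0.0, 1.0]
width: 0.0001
```

{"op": "drive_tool", "data": {
  "targets": [
    [0,0.0008,-0.02,0],
    [0,0,-0.015,0],
    [0,0,-0.01,0],
    [0,0,-0.01,0],
    [0,0,0,0]
  ]
}}

```text
clock: 3.9
position: [0.6077, -0.1676, 0.1585]
ee_rot: [-0.001, 0.081, 0.997, 0.0]
contact_force: [0.0, -0.7, -0.7]
width: -0.0002
```

```bash
python3 - <<'E'
from h import *
im=shot("top");sc=shot("scene")
def cr(i,x0,y0):
    return cv2.resize(i["color"][y0:y0+90,x0:x0+120,::-1],(400,300),interpolation=cv2.INTER_CUBIC)
cv2.imwrite("pics/p1.png",np.hstack([cr(im,330,180),cr(sc,230,220)]))
print(sensors.get_state()["position"],sensors.get_state()["contact_force"])
E
```

```text
[ 0.6083514  -0.16803641  0.15947117] [ 0.04012782 -0.11222927 -0.43871205]
```

View pics/p1.png

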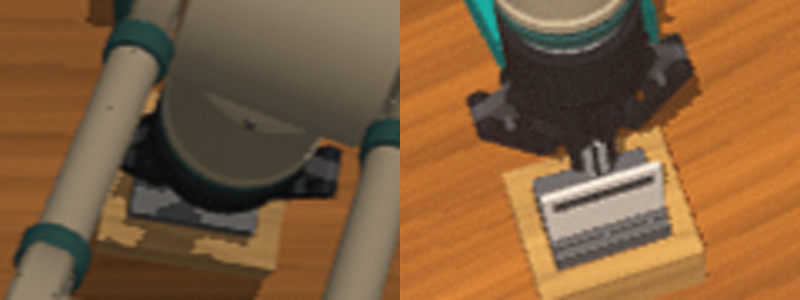

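The scene view shows the closed fingers behind the card and centred (crop pixel about (597,155)). Now I'll descend.

{"op": "drive_tool", "data": {
  "targets": [
    [0,0,-0.006,0],
    [0,0,-0.005,0],
    [0,0,-0.005,0],
    [0,0,-0.005,0],
    [0,0,0,0]
  ]
}}

```text
clock: 4.62
position: [0.6079, -0.1682, 0.1374]
ee_rot: [-0.001, 0.082, 0.997, 0.0]
contact_force: [-0.5, 0.5, -0.0]
width: -0.0001
```

{"op": "drive_tool", "data": {
  "targets": [
    [0,0,-0.004,0],
    [0,0,-0.003,0],
    [0,0,-0.003,0],
    [0,0,-0.003,0],
    [0,0,0,0]
  ]
}}

```text
clock: 5.25
position: [0.6082, -0.1683, 0.1253]
ee_rot: [0.0, 0.082, 0.997, 0.0]
contact_force: [-1.4, 0.1, 2.6]
width: -0.0002
```

{"op": "drive_tool", "data": {
  "targets": [
    [0,0,-0.003,0],
    [0,0,-0.002,0],
    [0,0,-0.002,0],
    [0,0,-0.001,0],
    [0,0,0,0]
  ]
}}

```text
clock: 5.88
position: [0.6082, -0.1683, 0.1172]
ee_rot: [0.0, 0.082, 0.997, 0.0]
contact_force: [-0.7, -0.4, 4.9]
width: 0.0
```

{"op": "drive_tool", "data": {
  "targets": [
    [0,0,-0.002,0],
    [0,0,-0.001,0],
    [0,0,-0.001,0],
    [0,0,0,0],
    [0,0,0,0]
  ]
}}

```text
clock: 6.5
position: [0.6081, -0.1683, 0.1165]
ee_rot: [0.001, 0.082, 0.997, -0.0]
contact_force: [-6.2, 1.7, 21.2]
width: -0.0001
```

The insert is at its stop: 21 N, with the tips at about 0.0435. I'll retract, go above the clip and turn by -102.3°.

{"op": "drive_tool", "data": {
  "targets": [
    [0,0,0.015,0],
    [0,0,0.03,0],
    [0,0,0.03,0],
    [0,0,0.03,0],
    [0,0,0.03,0]
  ]
}}

```text
clock: 7.12
position: [0.6083, -0.1683, 0.2485]
ee_rot: [-0.0, 0.082, 0.997, 0.0]
contact_force: [0.3, -0.5, 1.0]
width: -0.0
```

{"op": "drive_tool", "data": {
  "targets": [
    [-0.015,0.021,0,-10.2],
    [-0.015,0.021,0,-10.2],
    [-0.015,0.021,0,-10.2],
    [-0.015,0.021,0,-10.2],
    [-0.015,0.021,0,-10.2]
  ],
  "jaw": 0.0854
}}

```text
clock: 7.75
position: [0.5328, -0.0627, 0.2477]
ee_rot: [0.0, 0.506, 0.863, 0.0]
contact_force: [0.0, 0.1, 0.9]
width: 0.0851
```

{"op": "drive_tool", "data": {
  "targets": [
    [-0.015,0.021,0,-10.2],
    [-0.015,0.021,0,-10.2],
    [-0.015,0.022,0,-10.2],
    [-0.015,0.022,0,-10.2],
    [-0.014,0.021,0,-10.2]
  ]
}}

```text
clock: 8.38
position: [0.4588, 0.0444, 0.2478]
ee_rot: [0.0, 0.828, 0.561, 0.0]
contact_force: [-1.1, -0.1, 0.4]
width: 0.0853
```

```bash
python3 - <<'E'
from h import *
from scipy.spatial.transform import Rotation as Ro
for k in range(3): im=shot("top");sc=shot("scene")
s=sensors.get_state(); print(manip.grip_point_offset,s["position"],s["width"],s["qpos"])
w=s["ee_rot"]; R=Ro.from_quat([w[1],w[2],w[3],w[0]]).as_matrix(); print("yaw y",np.degrees(np.arctan2(R[1,1],R[0,1])),R[:,2])
def cr(i,x0,y0,w,h):
    return cv2.resize(i["color"][y0:y0+h,x0:x0+w,::-1],(400,300),interpolation=cv2.INTER_CUBIC)
cv2.imwrite("pics/g1.png",np.hstack([cr(sc,250,250,80,60),cr(sc,300,110,120,90)]))
for q in ("card_edge","ledge","clip"):
  for c in ("scene","top"):
    print(q,c,[(np.round(d["point"],3),round(d["score"],2)) for d in spotter.landmark_of(q,c) if np.linalg.norm(d["point"][:2]-np.array([.63,-.17]))<.05 or q=="clip"])
E
```

```text
0.0539 [0.4599783  0.04313225 0.24804352] 0.08577294536615782 [-5.69711975e-02  1.47000360e-01  1.82420535e+00 -5.44821585e-04
  1.16937648e+00  3.15165233e-01]
yaw y -21.309659247889893 [ 9.80320732e-04 -5.58237674e-04 -9.99999364e-01]
card_edge scene [(array([ 0.634, -0.172,  0.098]), 0.86)]
card_edge top [(array([ 0.632, -0.177,  0.099]), 0.74)]
ledge scene [(array([ 0.607, -0.168,  0.044]), 0.9)]
ledge top [(array([ 0.612, -0.17 ,  0.04 ]), 0.89)]
clip scene [(array([0.461, 0.044, 0.038]), 0.87)]
clip top []
```

View pics/g1.png

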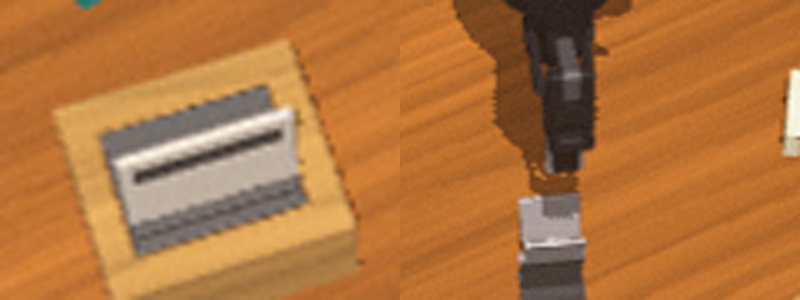

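The insert is flush: the card edge now reads 0.098–0.099, and the stand hasn't moved. The gripper is lined up over the clip, so I'll descend 124 mm.

{"op": "drive_tool", "data": {
  "targets": [
    [0,0,-0.03,-0.3],
    [0,0,-0.03,0],
    [0,0,-0.03,0],
    [0,0,-0.022,0],
    [0,0,-0.012,0]
  ]
}}

```text
clock: 9.6
position: [0.4588, 0.0436, 0.1229]
ee_rot: [-0.0, 0.828, 0.561, -0.001]
contact_force: [0.0, -1.3, 1.1]
width: 0.0853
```

{"op": "drive_tool", "data": {
  "targets": [
    [0,0,0,0],
    [0,0,0,0],
    [0,0,0,0],
    [0,0,0,0],
    [0,0,0,0]
  ],
  "jaw": 0.036,
  "force": 60
}}

```text
clock: 10.22
position: [0.4599, 0.0437, 0.1255]
ee_rot: [0.001, 0.827, 0.561, 0.001]
contact_force: [-0.8, -0.2, 5.4]
width: 0.0363
```

```bash
python3 - <<'E'
from h import *
im=shot("top");sc=shot("scene")
print(sensors.get_state()["position"],sensors.get_state()["width"])
def cr(i,x0,y0,w,h):
    return cv2.resize(i["color"][y0:y0+h,x0:x0+w,::-1],(400,300),interpolation=cv2.INTER_CUBIC)
cv2.imwrite("pics/g2.png",np.hstack([cr(im,230,280,100,75),cr(sc,305,150,80,60)]))
E
```

```text
[0.45994509 0.04371089 0.12548128] 0.03587825666666953
```

View pics/g2.png

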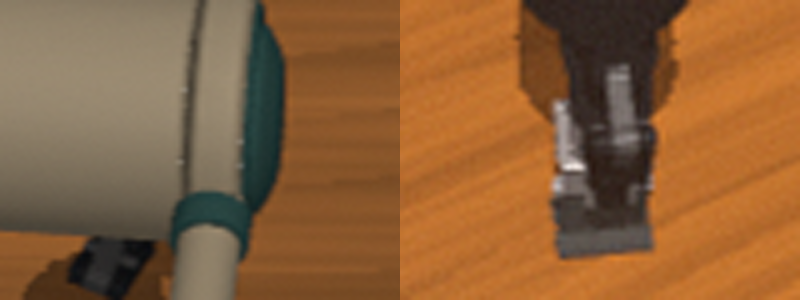

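{"op": "drive_tool", "data": {
  "targets": [
    [0,0,0.001,0],
    [0,0,0.001,0],
    [0,0,0.001,0],
    [0,0,0,0],
    [0,0,0,0]
  ],
  "jaw": 0.01
}}

```text
clock: 10.95
position: [0.4595, 0.0439, 0.128]
ee_rot: [0.0, 0.828, 0.561, 0.001]
contact_force: [-2.0, 0.8, 7.9]
width: 0.0143
```

{"op": "drive_tool", "data": {
  "targets": [
    [0,0,0.004,0],
    [0,0,0.01,0],
    [0,0,0.015,0],
    [0,0,0.015,0],
    [0,0,0.015,0]
  ]
}}

```text
clock: 11.58
position: [0.4592, 0.0436, 0.1869]
ee_rot: [0.0, 0.827, 0.561, 0.0]
contact_force: [-0.9, -0.0, -1.1]
width: 0.0138
```

```bash
python3 - <<'E'
from h import *
im=shot("top");sc=shot("scene")
s=sensors.get_state();print(s["position"],s["width"],s["contact_force"])
def cr(i,x0,y0,w,h):
    return cv2.resize(i["color"][y0:y0+h,x0:x0+w,::-1],(400,300),interpolation=cv2.INTER_CUBIC)
cv2.imwrite("pics/g3.png",np.hstack([cr(im,230,280,100,75),cr(sc,305,130,80,60)]))
for q in ("clip","tip","grip"):
  for c in ("scene","top"): print(q,c,[(np.round(d["point"],3),round(d["score"],2)) for d in spotter.landmark_of(q,c)])
E
```

```text
[0.46035931 0.04358326 0.18773631] 0.014145367572283428 [ 0.71959641 -0.32522451 -0.60410406]
clip scene [(array([0.459, 0.045, 0.095]), 0.79), (array([0.47 , 0.041, 0.124]), 0.24)]
clip top []
tip scene [(array([0.473, 0.04 , 0.065]), 0.83), (array([ 0.62 , -0.172, -0.   ]), 0.75)]
tip top []
grip scene [(array([0.472, 0.042, 0.123]), 0.82), (array([0.456, 0.044, 0.126]), 0.41)]
grip top [(array([ 0.617, -0.172,  0.   ]), 0.58)]
```

View pics/g3.png

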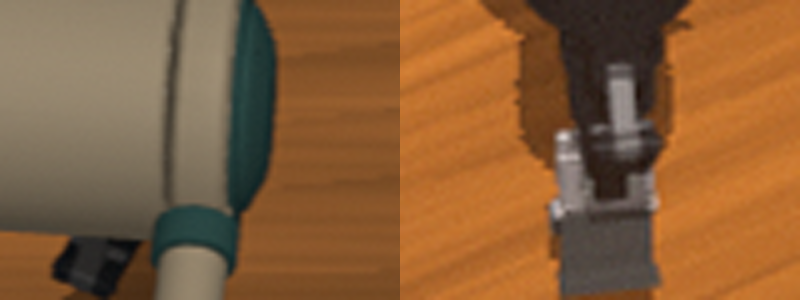

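The clip is held wide open (14 mm across the handles), with the pin about 92 mm below the TCP. I'll carry it above the card and turn it +12.2°.

{"op": "drive_tool", "data": {
  "targets": [
    [0.01,-0.012,0.02,1],
    [0.0176,-0.0217,0.02,1.2],
    [0.0176,-0.0217,0.016,1.2],
    [0.0176,-0.0217,0.012,1.2],
    [0.0176,-0.0217,0,1.2]
  ]
}}

```text
clock: 12.6
position: [0.5405, -0.0559, 0.2545]
ee_rot: [0.001, 0.798, 0.603, 0.0]
contact_force: [-0.0, -0.4, -1.7]
width: 0.0143
```

{"op": "drive_tool", "data": {
  "targets": [
    [0.0176,-0.0217,0,1.2],
    [0.0176,-0.0217,0,1.2],
    [0.0176,-0.0217,0,1.2],
    [0.0176,-0.0217,0,1.2],
    [0.0152,-0.0188,0,1.2]
  ]
}}

```text
clock: 13.22
position: [0.6256, -0.1616, 0.2529]
ee_rot: [-0.001, 0.765, 0.644, -0.0]
contact_force: [0.6, -0.2, -0.8]
width: 0.0139
```

{"op": "drive_tool", "data": {
  "targets": [
    [0.01,-0.0126,0,0.4],
    [0,0,0,0],
    [0,0,0,0],
    [0,0,0,0],
    [0,0,0,0]
  ]
}}

```text
clock: 13.85
position: [0.6348, -0.1727, 0.2543]
ee_rot: [0.0, 0.763, 0.646, 0.0]
contact_force: [0.5, 0.3, -1.0]
width: 0.0137
```

```bash
cat > chk.py <<'E'
from h import *
import sys
from scipy.spatial.transform import Rotation as Ro
im=shot("top");sc=shot("scene")
s=sensors.get_state();print(s["position"],s["width"],s["contact_force"],s["clock"])
w=s["ee_rot"]; R=Ro.from_quat([w[1],w[2],w[3],w[0]]).as_matrix(); print("yaw y",np.degrees(np.arctan2(R[1,1],R[0,1])),R[:,2])
def cr(i,x0,y0,w,h):
    return cv2.resize(i["color"][y0:y0+h,x0:x0+w,::-1],(400,300),interpolation=cv2.INTER_CUBIC)
cv2.imwrite("pics/"+sys.argv[1],np.hstack([cr(im,348,180,100,75),cr(sc,250,230,80,60)]))
for q in ("clip","tip","grip","card_edge"):
  for c in ("scene","top"): print(q,c,[(np.round(d["point"],3),round(d["score"],2)) for d in spotter.landmark_of(q,c)])
E
python3 chk.py k1.png
```

```text
[ 0.63499351 -0.17290594  0.25428275] 0.014574151585397536 [-0.5543416  -0.51665054 -1.07089449] 13.95
yaw y -9.462390911755957 [ 2.96516678e-04 -7.43561758e-05 -9.99999953e-01]
clip scene [(array([ 0.636, -0.171,  0.158]), 0.67)]
clip top [(array([ 0.632, -0.173,  0.161]), 0.78)]
tip scene [(array([ 0.642, -0.175,  0.129]), 0.7), (array([ 0.624, -0.174,  0.13 ]), 0.56)]
tip top [(array([ 0.627, -0.168,  0.127]), 0.67), (array([ 0.644, -0.178,  0.131]), 0.66)]
grip scene [(array([ 0.644, -0.174,  0.188]), 0.62), (array([ 0.632, -0.166,  0.195]), 0.61)]
grip top [(array([ 0.628, -0.171,  0.193]), 0.73), (array([ 0.642, -0.18 ,  0.196]), 0.71)]
card_edge scene [(array([ 0.794, -0.178,  0.114]), 0.98), (array([ 0.706, -0.332,  0.112]), 0.75), (array([ 0.547, -0.386,  0.116]), 0.68), (array([ 0.632, -0.174,  0.099]), 0.56)]
card_edge top [(array([ 0.706, -0.328,  0.116]), 0.8), (array([ 0.547, -0.389,  0.114]), 0.75), (array([ 0.634, -0.178,  0.1  ]), 0.73), (array([0.697, 0.004, 0.003]), 0.27)]
```

View pics/k1.png

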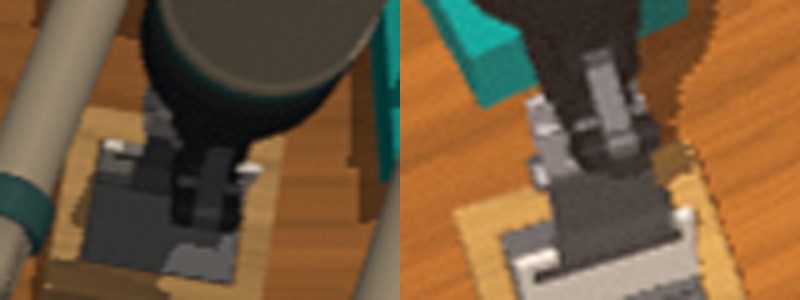

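The tips straddle the card's mid plane in both views (tip midpoint about (0.634,-0.173), card about (0.635,-0.174)), and the clip is in line with it. The lips are at z≈0.129, so I'll descend 42 mm.

{"op": "drive_tool", "data": {
  "targets": [
    [0.0003,-0.0006,-0.01,0],
    [0,0,-0.008,0],
    [0,0,-0.006,0],
    [0,0,-0.003,0],
    [0,0,0,0]
  ]
}}

```text
clock: 14.98
position: [0.6354, -0.1739, 0.2267]
ee_rot: [-0.0, 0.763, 0.646, -0.0]
contact_force: [-0.1, -0.6, -1.3]
width: 0.0143
```

{"op": "drive_tool", "data": {
  "targets": [
    [0,0,-0.004,0],
    [0,0,-0.004,0],
    [0,0,-0.004,0],
    [0,0,-0.003,0],
    [0,0,0,0]
  ]
}}

```text
clock: 15.6
position: [0.6353, -0.1739, 0.2116]
ee_rot: [-0.0, 0.763, 0.646, -0.0]
contact_force: [0.5, -0.9, -0.4]
width: 0.0141
```

```bash
python3 chk.py k2.png
```

```text
[ 0.63549481 -0.17390536  0.21201797] 0.014098357350651111 [-0.06504507  0.38159357 -1.66189288] 15.7
yaw y -9.48293997086034 [ 1.23782998e-04 -6.49163324e-06 -9.99999992e-01]
clip scene [(array([ 0.633, -0.175,  0.118]), 0.59)]
clip top [(array([ 0.634, -0.173,  0.119]), 0.49)]
tip scene [(array([ 0.645, -0.175,  0.084]), 0.71), (array([ 0.622, -0.174,  0.084]), 0.61), (array([0.696, 0.002, 0.   ]), 0.47)]
tip top [(array([ 0.626, -0.17 ,  0.082]), 0.51)]
grip scene [(array([ 0.646, -0.174,  0.149]), 0.65), (array([ 0.634, -0.172,  0.154]), 0.44)]
grip top [(array([ 0.423, -0.259,  0.003]), 0.62), (array([ 0.625, -0.17 ,  0.148]), 0.57), (array([ 0.64 , -0.18 ,  0.154]), 0.47)]
card_edge scene [(array([ 0.708, -0.329,  0.111]), 0.92), (array([ 0.632, -0.172,  0.096]), 0.85), (array([ 0.792, -0.177,  0.115]), 0.7), (array([ 0.548, -0.384,  0.117]), 0.67)]
card_edge top [(array([ 0.707, -0.327,  0.117]), 0.8), (array([ 0.544, -0.389,  0.114]), 0.7), (array([ 0.615, -0.172,  0.04 ]), 0.67), (array([ 0.631, -0.175,  0.101]), 0.61)]
```

View pics/k2.png

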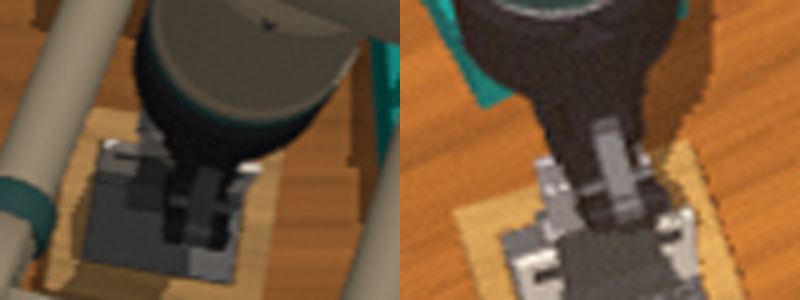

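The jaws straddle the card with the lips about 15 mm below its edge. The wrist force is within sensor noise. Handing in.

```bash
python3 -c "
from rig import manip,sensors
manip.sign_off(); s=sensors.get_state(); print(s['clock'],s['position'],s['width'],s['contact_force'])"
```

```text
the job is handed in; nothing more can be done
the job is handed in; nothing more can be done
```

I pressed the insert of the wooden tall stand flush and handed in with the clip held wide open over the middle of the card's top edge. The hand-in gave no verdict. The clock read 15.7 s at the last check before it.

- **Insert:** I pressed until the force rose to 21 N at the stop, with the fingertips at about 44 mm. Afterwards the networks put the card edge at 96–101 mm, where flush is 100 mm.
- **Clip opening:** The gripper stood at 14 mm. Fully open is 16 mm over both handle faces, so the clip should be at its stop. I did not measure the opening angle directly.
- **Straddle:** The lips were on either side of the card, about 14–18 mm below its edge and roughly 10 mm from its mid plane. The clip was within about 3 mm of the card's middle along the edge and in line to about 0.01 rad. This takes the clip as square in the gripper.
- **Contact:** The force on the tool was under 2 N, which is noise plus the clip's weight, so nothing suggests the clip touches the card.
- **Disagreements:** The networks' card and tip positions differed from my pixel fit by up to 4 mm, within their stated accuracy. In the last check the top camera saw only one of the two tips, and it reported a few low-score false finds elsewhere. I never touched the other things on the counter.

I viewed 9 pictures, within the budget of 10.

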